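Put the thread spool away in the push-to-open drawer

ROBOT

A 6-joint arm with a two-finger parallel gripper is mounted at the origin on a cart in front of the work surface, level with it; the furniture and walls round the work are solid. World frame = base frame: x ahead of the robot, y to its left, z up, the work surface at z = 0. Lengths are in m, angles in rad, forces in N, time in s.
With the tool pointing down it reaches from about 0.4 to 0.825 m from the base axis. Payload 7 kg.
Tool frame: the origin (TCP) lies on the mounting face of the last link; the fingertips stand 178 mm ahead of it and the grasp point (between the pads) lies arm.grip_depth ahead of it (arm.grip_depth is the distance from the TCP to the grasp point, in m); z points along the fingers, y is the direction in which the jaws open and shut (so a half turn about z gives the same grasp; the last joint's range is limited). The gripper opens to 88 mm and grips with 3 to 60 N. Pads are 19 mm wide; open, the fingers measure 130 mm over their backs; the gripper's body (78 mm by 193 mm) begins 47 mm behind the grasp point.
Start: joints at [-0.971, 0.359, 0.012, 0, -1.224, -0.288], TCP at [0.207, -0.642, 0.405] pointing down, gripper open.
Joint ranges: [-3.07, 3.07], [-1.43, 2.12], [-1.02, 1.25], [-3.03, 1.67], [-3.05, -0], [-3.03, 3.03]. Speed limits (rad/s): [2.39, 2.39, 3.01, 3.14, 3.14, 3.14].

INTERFACE

Orientations are given as [roll, pitch, yaw] about the fixed x, y, z axes, in that order (R = Rz(yaw) Ry(pitch) Rx(roll)).
In Python, from station import arm gives the robot as it stands.
- The arm moves only by the tool carry_out, never from a script. Its argument "targets" is a list that holds one entry, the list of rows, each a list of 7 numbers: the turn, a rotation vector about the tool's x, y, z in units of 8 degrees (1.0 is 8 degrees), then the shift along the tool's x, y, z in units of 2.5 cm (1.0 is 2.5 cm), then the opening, from -1 (shut) to 1 (fully open). A call has 1 to 20 rows; each row shifts and turns the commanded pose from where the row before left it, along the tool's axes as they then stand; what a row does not reach is not made up. A row lasts 1/8 s, in which the tool goes at most 62.5 mm and 10.7 degrees, less where a joint would pass 70% of its speed; a pose out of reach is approached as far as the arm can. A call with a number of a shift or a turn outside -1 to 1 is refused whole. A call with a gripper value outside its range is refused whole. The fingers move at their own pace and stop on an object; "squeeze" is the grip in N (left out, the last holds). Time passes only in rows, so rows that do not move let the fingers close. It gives the time, the measured TCP pose, the force and the opening at its end, in the units of the state.
- arm.get_state(): the state, without advancing time (a new reading comes with each control period).
- arm.grab_frame(name): name is "scene" or "top" or "wrist"; returns (picture, depth): 400x640x3 uint8, red, green, blue; 400x640 float32, m along the optical axis (not along the pixel's ray), 0 where there is no reading.
- arm.camera_model(name): a dict with "camera_matrix" (3x3 intrinsics, pixels), "world_from_camera" (4x4, takes a point from camera to world coordinates). Camera axes: x right, y down, z forward; pixel columns grow to the right and rows downward; lengths in m; the calibration is good to about 2 mm. A picture is of the moment at which its call begins: read the wrist's pose just before it. camera_model takes no time and is no camera call; for the wrist camera it gives the pose at the moment of the call.
- arm.job_done(): hands the job in, once; it reports no verdict.
Trained networks look in the newest picture that a camera, given by its name, has taken for a name from the list of things; names that differ only in an ending like _2 or _b are one class to them, and where a whole thing is asked for, a point or a joint stands for the part that bears it (a point fixed in the world has none). Each returns a list of dicts, best first, with "conf" (0 to 1); they miss things now and then, are a little off and sometimes report something else, mostly with a low value. They report only what shows in the picture. A call takes as long as a camera call. They do not tell look-alikes from the thing itself.
- arm.spot_in(camera, query): "point" ([row, column] in pixels, amid what is visible of it).
- arm.landmark_of(camera, query): "point" ([row, column] in pixels: a listed point, or the origin of a listed thing).
The state is a dict: "t": time; "q": joint angles; "qd": joint speeds; "joint_efforts": joint torques, N m; "eef_pos": TCP position; "ee_rot": TCP orientation; "force": force on the tool from outside, world axes, zero at the start; "moment": the same for the moment, N m; "width": finger opening in m.
Only numpy, scipy, OpenCV 4.12 (cv2) and the standard library are available. Lean on these libraries where they do the work, as an engineer would, in place of code of your own. Each camera call takes 0.05 s, during which the arm holds its last target.

TASK

Push the front of the small drawer box in until its touch latch lets go and the drawer springs fully out, stand the loose spool of thread upright inside the drawer, then push the drawer back in until it latches and stays shut by itself. Press gently, by feel: never with more than 12 N on the drawer; and leave the other things on the bench where they lie.

Things in the scene. Friction and masses are not known exactly. Their poses are not given: they have to be found in the camera images.
- drawer_box: Small wooden box fixed on the bench, 135 deep (x) x 136 wide (y) x 80 mm high, one drawer in it. Origin: on its underside, mid-width, 62.5 mm behind the mouth; x points into the box, away from the robot (its front looks along -x), z up. The rim of its mouth lies at x = -62.5 mm. A push-push touch latch with a rubber stop is hidden in its floor.
- drawer: Pale wooden drawer; its frame coincides with the box's when drawer_slide is 0 and moves with the drawer. Thick plain front without handle: face at x = -88.5 mm, 28 thick, 118 wide, z = 16 to 71 mm; shut, it stands 26 mm proud of the box. Behind it an open-topped pocket, x = -60.5 to 32, y = -53 to 53, floor z = 20, walls up to z = 41 mm.
- drawer_slide (a joint): Drawer travel toward the box's -x, m: 0 latched shut, 0.060 fully out, negative while pressed in past shut. A spring (3 N shut, 2 N out) drives it slowly outward, damped. Pressed in past shut and let go, the latch switches: from shut, the drawer follows the hand out to 0.060; from out, it comes back to 0 and stays.
- front_face (a point): Centre of the drawer front's outer face (outward is -x), 43.5 mm above the bench: push here. The latch switches 6 to 18 mm past shut, at an unseen depth that differs each time. Up to there a slow push takes 3 to 5 N; within 2 mm more comes its rubber stop, 3 to 4 N more per mm. A push that has risen to 7 N has switched it; over 12 N is too hard.
- pocket (a point): On the drawer's floor (20 mm above the bench), in the middle of the part of the pocket that is open to the sky when the drawer is out: about 28 mm either way in x, 53 mm in y; beyond it, the pocket lies under the box's top.
- spool: Loose spool of grey thread standing upright on the bench, 32 mm across its two flanges, 42 mm high, 28 g; origin at the centre of its underside, z up its axis. The flanges are at z = 0 to 5 and 38 to 42 mm.
- mallet: Bystander: wooden mallet with a white head, 208 mm long (y), lying on the bench; leave it.
- beeswax: Bystander: round beeswax puck, 39 mm across, 13 mm high, lying on the bench; leave it.
- clip: Bystander: black spring clip, 24 x 19 x 28 mm, on the bench; leave it.
There are look-alikes about, which are no part of the job. Of the things that look like the spool, take the one that is farthest to the robot's right at the start.

How it is judged:
On the way, in this order (a step that is already met when the one before it is completed fails the run):
1. the latch is released and the drawer has sprung fully out (more than 53 mm) (value of joint drawer_slide above 0.053 m), for 0.2 s.
2. the spool stands upright inside the open drawer and is let go (x of spool in the frame of drawer between -0.062 and 0.022 m and y of spool in the frame of drawer between -0.05 and 0.05 m and z of spool in the frame of pocket between -0.006 and 0.006 m and angle between spool's own z axis and vertical below 0.2 rad and contact force between the fingers and spool below 0.1 N and value of joint drawer_slide above 0.03 m), for 0.2 s.
At the end, for the whole second after the job is handed in: The drawer is latched shut by itself (drawer_slide within 4 mm of 0) with the spool standing upright (within 0.2 rad) on the floor of its pocket, at rest (value of joint drawer_slide between -0.004 and 0.004 m and x of spool in the frame of drawer between -0.062 and 0.022 m and y of spool in the frame of drawer between -0.05 and 0.05 m and z of spool in the frame of pocket between -0.006 and 0.006 m and angle between spool's own z axis and vertical below 0.2 rad and linear speed of spool below 0.02 m/s); the robot touches nothing.
It fails at once if the drawer is pressed with more than 12 N (contact force between any of the fingers, the arm and drawer above 12 N).
It fails at once if a bystander (mallet, beeswax or clip) is moved more than 20 mm (distance of any of mallet, beeswax, clip from where it was at the start of the episode above 0.02 m).
It also fails if it takes over 72 s, if anything falls off the work surface, if the arm or the gripper's body presses on something with over 40 N, if the wrist force passes 120 N, or if a joint passes its speed limit or range.

## Working session

There is one attempt and no reset: what is moved stays moved. The work goes in short steps, Python scripts to look and compute and a tool call to move; the robot and the scene stay as the last step left them, time stands still between calls to the robot, and variables do not carry over. Pictures are saved under pics/ and viewed, and the job is handed in when it is done.

Besides the shell and the picture viewer there is one more tool, called as name([rows], argument=value, ...), one row to a line, values as JSON. carry_out: Moves the arm, as the interface text tells. Its arguments: {"type":"object","properties":{"targets":{"type":"array"},"squeeze":{"type":"number"}},"required":["targets"]}

```bash
ls; mkdir -p pics; cat > h.py <<'E'
from station import arm
import numpy as np, cv2
from scipy.spatial.transform import Rotation as R
def grab(n,f):
    M=arm.camera_model(n); p,d=arm.grab_frame(n); cv2.imwrite('pics/'+f+'.png',p[:,:,::-1]); np.savez('pics/'+f+'.npz',p=p,d=d,K=M['camera_matrix'],T=M['world_from_camera']); return p,d,np.array(M['camera_matrix']),np.array(M['world_from_camera'])
def load(f):
    z=np.load('pics/'+f+'.npz'); return z['p'],z['d'],z['K'],z['T']
def cloud(d,K,T):
    r,c=np.indices(d.shape); P=np.stack([(c-K[0,2])/K[0,0]*d,(r-K[1,2])/K[1,1]*d,d],-1)
    return P@T[:3,:3].T+T[:3,3]
E
python3 - <<'E'
from h import *
print({k:np.round(v,3) if not isinstance(v,str) else v for k,v in arm.get_state().items()}, arm.grip_depth)
for n in ['scene','top']:
    p,d,K,T=grab(n,n+'0'); C=cloud(d,K,T)
    for q in ['spool','drawer_box','front_face','mallet','beeswax','clip']:
        for e in (arm.landmark_of(n,q) if q=='front_face' else arm.spot_in(n,q))[:4]:
            r,c=np.int_(np.round(e['point'])); print(n,q,e['point'],round(e['conf'],2),C[r,c].round(3))
print(arm.get_state()['t'])
E
```

```text
pics
{'t': np.float64(0.0), 'q': array([-0.971,  0.359,  0.011, -0.   , -1.224, -0.288]), 'qd': array([-0.   , -0.   ,  0.   , -0.001,  0.   ,  0.001]), 'joint_efforts': array([ 1.0000e-03, -5.8272e+01,  2.9306e+01,  6.9970e+00,  7.0000e-03,
       -0.0000e+00]), 'eef_pos': array([ 0.207, -0.642,  0.404]), 'ee_rot': array([ 3.14, -0.  , -2.83]), 'force': array([ 0.533, -0.487,  0.124]), 'moment': array([ 0.017, -0.007, -0.009]), 'width': np.float64(0.088)} 0.1593
scene spool [233.6, 325.4] 0.76 [ 0.478 -0.197  0.024]
scene spool [175.6, 272.2] 0.71 [0.526 0.052 0.063]
scene drawer_box [175.0, 299.7] 0.96 [ 0.571 -0.004  0.071]
scene front_face [181.4, 270.6] 0.59 [0.529 0.062 0.045]
scene beeswax [242.3, 263.8] 0.76 [ 0.373 -0.122  0.013]
scene clip [278.7, 311.8] 0.55 [ 0.372 -0.277  0.005]
top spool [226.0, 356.7] 0.68 [ 0.484 -0.184  0.037]
top spool [211.9, 396.7] 0.67 [ 0.511 -0.268  0.038]
top spool [273.0, 324.2] 0.21 [ 0.388 -0.112  0.015]
top drawer_box [170.2, 241.2] 0.69 [0.602 0.051 0.08 ]
top drawer_box [212.0, 398.8] 0.24 [ 0.515 -0.278 -0.002]
top front_face [211.4, 236.7] 0.59 [ 0.528  0.075 -0.005]
top beeswax [274.7, 322.2] 0.49 [ 0.384 -0.108  0.008]
top clip [274.1, 396.5] 0.61 [ 0.382 -0.265  0.005]
top clip [202.1, 236.8] 0.24 [0.537 0.061 0.072]
0.7
```

View pics/scene0.png

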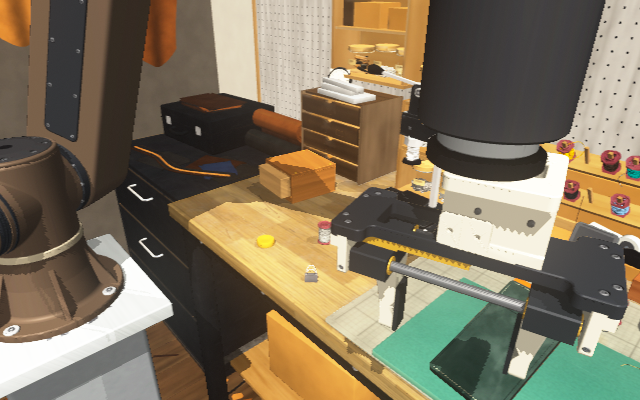

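View pics/top0.png

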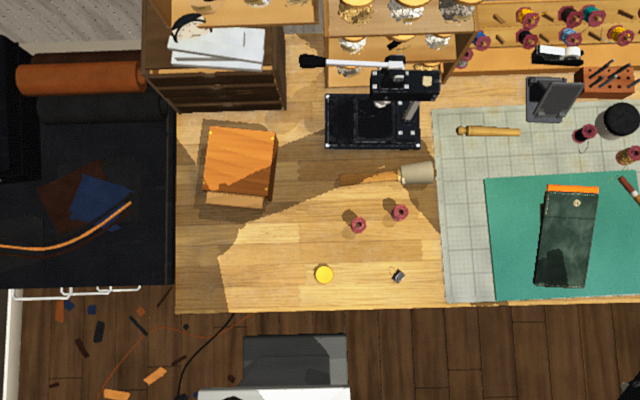

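```bash
python3 - <<'E'
from h import *
p,d,K,T=load('top0'); cv2.imwrite('pics/topcrop.png',cv2.resize(p[120:320,180:440,::-1],None,fx=3,fy=3,interpolation=cv2.INTER_CUBIC))
C=cloud(d,K,T)
m=(C[...,2]>0.01)&(d>0)&(C[...,0]>0.3)&(C[...,0]<0.7)&(abs(C[...,1])<0.4)
n,l,s,c=cv2.connectedComponentsWithStats(m.astype(np.uint8))
for i in range(1,n):
    if s[i,4]>30:
        Q=C[l==i]; print(s[i],c[i].round(),Q.min(0).round(3),Q.max(0).round(3))
        top=Q[Q[:,2]>np.percentile(Q[:,2],95)-0.006]; print('   top',len(top),top.min(0).round(3),top.max(0).round(3), ((top.max(0)+top.min(0))/2).round(4))
# box top
Q=C[(C[...,2]>0.074)&(C[...,2]<0.088)&(abs(C[...,0]-.6)<.15)&(abs(C[...,1]-.05)<.15)]
print(len(Q),Q.min(0),Q.max(0)); r=cv2.minAreaRect(Q[:,:2].astype(np.float32)*1000);print(r)
E
```

```text
[393  75  12   9  65] [399.  78.] [ 0.695 -0.253  0.27 ] [ 0.7   -0.233  0.307]
   top 29 [ 0.696 -0.248  0.301] [ 0.699 -0.234  0.307] [ 0.6975 -0.2407  0.3041]
[370  88  71  17 848] [404.  95.] [ 0.688 -0.32   0.177] [ 0.7   -0.204  0.251]
   top 264 [ 0.693 -0.32   0.239] [ 0.7   -0.204  0.251] [ 0.6963 -0.2625  0.245 ]
[ 325  123   96   27 2185] [374. 137.] [ 0.651 -0.33   0.01 ] [ 0.7   -0.122  0.047]
   top 829 [ 0.667 -0.317  0.035] [ 0.7   -0.187  0.047] [ 0.6835 -0.2518  0.0411]
[ 202  126   77   85 5479] [240. 168.] [ 0.524 -0.019  0.01 ] [0.697 0.132 0.086]
   top 4176 [ 0.548 -0.018  0.076] [0.697 0.132 0.086] [0.6225 0.057  0.0809]
[ 339  160   98   26 1392] [394. 175.] [ 0.574 -0.357  0.01 ] [ 0.622 -0.15   0.052]
   top 336 [ 0.578 -0.348  0.04 ] [ 0.615 -0.284  0.052] [ 0.5966 -0.3158  0.0457]
[393 204  16  15 179] [401. 211.] [ 0.498 -0.291  0.01 ] [ 0.528 -0.261  0.044]
   top 141 [ 0.498 -0.291  0.037] [ 0.528 -0.261  0.044] [ 0.5128 -0.276   0.0406]
[352 217  15  15 163] [359. 224.] [ 0.473 -0.202  0.011] [ 0.503 -0.173  0.045]
   top 142 [ 0.473 -0.202  0.038] [ 0.503 -0.173  0.045] [ 0.488  -0.1876  0.0414]
[316 265  17  18 173] [324. 274.] [ 0.369 -0.129  0.01 ] [ 0.405 -0.095  0.016]
   top 173 [ 0.369 -0.129  0.01 ] [ 0.405 -0.095  0.016] [ 0.3874 -0.1119  0.0129]
[395 271   9  11  48] [399. 276.] [ 0.368 -0.279  0.01 ] [ 0.389 -0.261  0.027]
   top 9 [ 0.37  -0.276  0.021] [ 0.387 -0.262  0.027] [ 0.3783 -0.2692  0.0243]
[623 371  17  29 252] [634. 387.] [ 0.3   -0.359  0.642] [ 0.313 -0.339  0.67 ]
   top 56 [ 0.3   -0.346  0.66 ] [ 0.305 -0.339  0.67 ] [ 0.3026 -0.3428  0.6654]
4281 [ 0.54082934 -0.01755122  0.07405606] [0.69687198 0.13155513 0.08619135]
((616.1416625976562, 57.911903381347656), (137.31219482421875, 150.09620666503906), 82.78662109375)
```

View pics/topcrop.png

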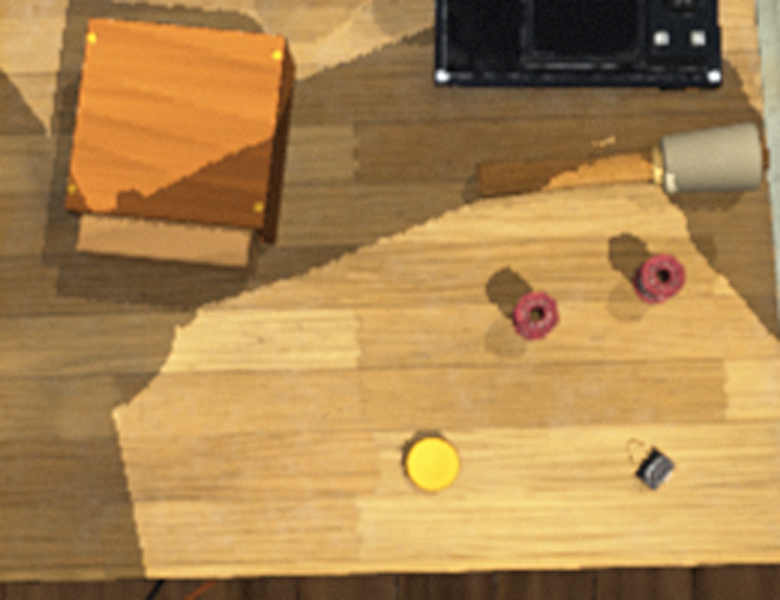

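```bash
python3 - <<'E'
from h import *
p,d,K,T=load('top0'); 
a=cv2.resize(p[185:245,335:425,::-1],None,fx=6,fy=6,interpolation=cv2.INTER_CUBIC)
b=cv2.resize(p[95:185,550:640,::-1],None,fx=4,fy=4,interpolation=cv2.INTER_CUBIC)
s=np.zeros((360,360,3),np.uint8); cv2.imwrite('pics/c1.png',a); cv2.imwrite('pics/c2.png',b)
C=cloud(d,K,T); print(C[131,584],C[153,628],C[212,400],C[224,358])
p,d,K,T=load('scene0'); cv2.imwrite('pics/c3.png',cv2.resize(p[140:300,230:400,::-1],None,fx=3.5,fy=3.5,interpolation=cv2.INTER_CUBIC))
E
```

```text
[ 0.67054057 -0.66696707  0.04393794] [ 0.62105725 -0.75471724  0.04150187] [ 0.51530647 -0.28056719 -0.00172643] [ 4.91524352e-01 -1.88404963e-01  3.21534821e-04]
```

View pics/c1.png

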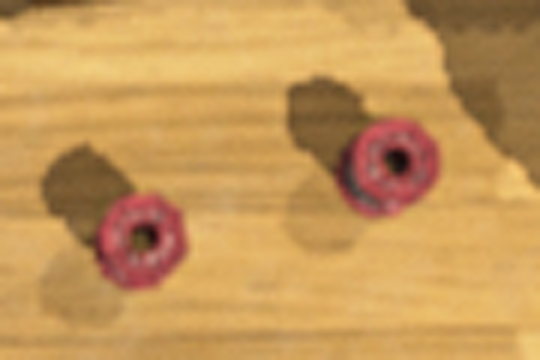

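View pics/c2.png

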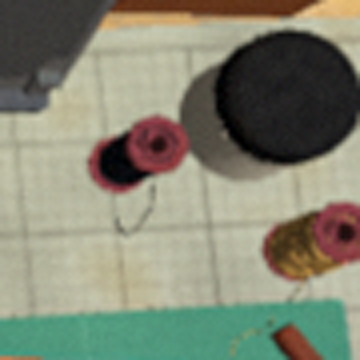

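View pics/c3.png

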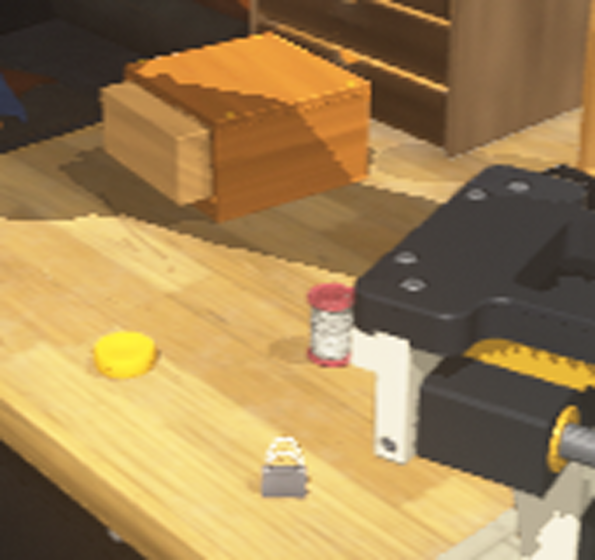

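```bash
python3 - <<'E'
from h import *
p,d,K,T=load('top0'); C=cloud(d,K,T); print(T.round(3))
m=(C[...,2]>0.0755)&(C[...,2]<0.086)&(abs(C[...,0]-.62)<.09)&(abs(C[...,1]-.057)<.085)
Q=C[m]; print(len(Q),np.median(Q[:,2]))
# project at z=.08
rc=np.argwhere(m); 
ray=np.stack([(rc[:,1]-K[0,2])/K[0,0],(rc[:,0]-K[1,2])/K[1,1],np.ones(len(rc))],-1)@T[:3,:3].T
P=T[:3,3]+ray*((0.08-T[2,3])/ray[:,2])[:,None]
from scipy.optimize import minimize
X=P[:,:2]
best=None
for yaw in np.radians(np.arange(-25,26,0.5)):
    c,s=np.cos(yaw),np.sin(yaw); u=X@[c,s]; v=X@[-s,c]
    lo=np.array([np.percentile(u,.5),np.percentile(v,.5)]);hi=np.array([np.percentile(u,99.5),np.percentile(v,99.5)])
    A=np.prod(hi-lo)
    if best is None or A<best[0]: best=(A,yaw,lo,hi)
A,yaw,lo,hi=best; print(np.degrees(yaw),hi-lo)
ctr=(lo+hi)/2; c,s=np.cos(yaw),np.sin(yaw); w=np.array([c*ctr[0]-s*ctr[1],s*ctr[0]+c*ctr[1]])
print('centre',w)
o=w-0.005*np.array([c,s]); print('origin',o,'face',o-.0885*np.array([c,s]))
# edges of the drawer front: points at z .055-.075 in front
m=(C[...,2]>0.06)&(C[...,2]<0.074)&(abs(C[...,0]-.56)<.05)&(abs(C[...,1]-.057)<.085)
q=C[m][:,:2]-o; u=q@[c,s]; v=q@[-s,c]; k=u<-.065
print(k.sum(),np.percentile(u[k],[1,50,99]),np.percentile(v[k],[1,50,99]), C[m][k][:,2].mean())
E
```

```text
[[-0.026 -0.992  0.124  0.4  ]
 [-0.999  0.028  0.019 -0.118]
 [-0.022 -0.124 -0.992  1.034]
 [ 0.     0.     0.     1.   ]]
4190 0.07907223612652664
-7.0 [0.13363145 0.13460973]
centre [0.622643   0.05627736]
origin [0.61768027 0.05688671] face [0.52983994 0.06767214]
664 [-0.0880719  -0.07710495 -0.06528783] [-0.0576137  -0.00104328  0.05795659] 0.0695266946882705
```

Candidates for the spool in the top picture are (400,211), (359,224), (584,131) with black thread and (628,153) with gold thread. The last two stand out of reach on the cutting mat and belong to the background. Of the two grey ones on the bench, (400,211) at y=-0.276 is farther right. I'll swing over it and check it with the wrist camera on the way.

carry_out([
  [[0, 0, 0.777, 0, 0, 0, 1], [0, 0, 0.777, 0, 0, 0, 1], [0, 0, 0.777, 0, 0, 0, 1], [0, 0, 0.777, 0, 0, 0, 1], [0, 0, 0, -0.56, 0.99, 0, 1], [0, 0, 0, -0.56, 0.99, 0, 1], [0, 0, 0, -0.56, 0.99, 0, 1], [0, 0, 0, -0.56, 0.99, 0, 1], [0, 0, 0, -0.56, 0.99, 0, 1], [0, 0, 0, -0.56, 0.99, 0, 1], [0, 0, 0, -0.56, 0.99, 0, 1], [0, 0, 0, -0.56, 0.99, 0, 1], [0, 0, 0, -0.56, 0.99, 0, 1], [0, 0, 0, -0.56, 0.99, 0, 1], [0, 0, 0, -0.56, 0.99, 0, 1], [0, 0, 0, -0.56, 0.99, 0, 1], [0, 0, 0, -0.56, 0.99, 0, 1], [0, 0, 0, -0.56, 0.99, 0, 1], [0, 0, 0, -0.56, 0.99, 0, 1], [0, 0, 0, -0.56, 0.99, 0, 1]],
])

```text
t: 3.2
eef_pos: [0.4781, -0.2759, 0.4049]
ee_rot: [-3.142, 0.0, 3.019]
force: [-0.1, -0.4, -0.4]
width: 0.0879
```

```bash
python3 - <<'E'
from h import *
s=arm.get_state(); print({k:np.round(s[k],4) for k in ['t','q','eef_pos','ee_rot','force']})
p,d,K,T=grab('wrist','w0'); C=cloud(d,K,T); print(T.round(3))
for e in arm.spot_in('wrist','spool'):
    r,c=np.int_(e['point']); print(e,C[r,c].round(3))
m=(C[...,2]>0.03)&(C[...,2]<0.05)&(d>0.1)&(C[...,0]<.56)
n,l,st,c=cv2.connectedComponentsWithStats(m.astype(np.uint8))
for i in range(1,n):
    if st[i,4]>60:
        Q=C[l==i]; print(st[i],Q.min(0).round(4),Q.max(0).round(4),((Q.min(0)+Q.max(0))/2).round(4))
E
```

```text
{'t': np.float64(3.2), 'q': array([-0.1685,  0.1566, -0.2615,  0.    , -1.1523, -1.5244]), 'eef_pos': array([ 0.4781, -0.2759,  0.4049]), 'ee_rot': array([-3.1415e+00,  4.0000e-04,  3.0195e+00]), 'force': array([-0.0558, -0.4396, -0.3882])}
[[ 0.123  0.947  0.296  0.398]
 [ 0.992 -0.117 -0.038 -0.266]
 [-0.001  0.298 -0.955  0.385]
 [ 0.     0.     0.     1.   ]]
{'point': [193.6, 331.1], 'conf': 0.85} [ 0.5   -0.274  0.043]
{'point': [167.5, 407.2], 'conf': 0.79} [ 0.482 -0.193  0.041]
[   0   94   57  100 3492] [ 0.3616 -0.6013  0.03  ] [ 0.4663 -0.5477  0.05  ] [ 0.414  -0.5745  0.04  ]
[397 156  30  30 647] [ 0.4706 -0.2036  0.03  ] [ 0.5014 -0.1735  0.0445] [ 0.486  -0.1885  0.0373]
[577 178  63  41 787] [ 0.5208 -0.006   0.03  ] [0.56   0.0557 0.05  ] [0.5404 0.0249 0.04  ]
[315 187  29  29 589] [ 0.4946 -0.292   0.0303] [ 0.5244 -0.2621  0.0441] [ 0.5095 -0.277   0.0372]
[ 57 199  12  46 274] [ 0.4731 -0.5792  0.03  ] [ 0.5211 -0.5733  0.0461] [ 0.4971 -0.5763  0.0381]
```

View pics/w0.png

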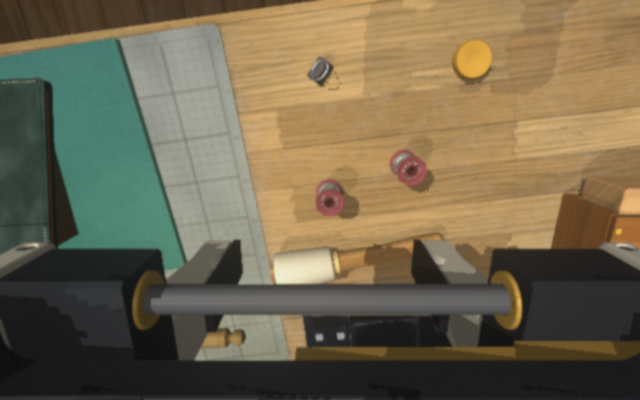

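Both bench spools carry grey thread. The target is the one at wrist pixel (329,197), about (0.511, -0.2765), and the top camera agrees to 2 mm. Next I go to the drawer front with the jaws shut.

carry_out([
  [[0, 0, 0, 0.105, 0.99, 0.3, -1], [0, 0, 0, 0.105, 0.99, 0.3, -1], [0, 0, 0, 0.105, 0.99, 0.3, -1], [0, 0, 0, 0.105, 0.99, 0.3, -1], [0, 0, 0, 0.105, 0.99, 0.3, -1], [0, 0, 0, 0.105, 0.99, 0.3, -1], [0, 0, 0, 0.105, 0.99, 0.3, -1], [0, 0, 0, 0.105, 0.99, 0.3, -1], [0, 0, 0, 0.105, 0.99, 0.3, -1], [0, 0, 0, 0.105, 0.99, 0.3, -1], [0, 0, 0, 0.105, 0.99, 0.3, -1], [0, 0, 0, 0.105, 0.99, 0.3, -1], [0, 0, 0, 0.105, 0.99, 0.3, -1], [0, 0, 0, 0.105, 0.99, 0.3, -1], [0, 0, 0, 0, 0, 0.7, -1], [0, 0, 0, 0, 0, 0.7, -1], [0, 0, 0, 0, 0, 0.7, -1], [0, 0, 0, 0, 0, 0.7, -1], [0, 0, 0, 0, 0, 0.7, -1], [0, 0, 0, 0, 0, 0, -1]],
])

```text
t: 5.8
eef_pos: [0.483, 0.0711, 0.2113]
ee_rot: [-3.14, -0.002, 3.019]
force: [-0.5, 0.4, 0.6]
width: 0.0004
```

```bash
python3 - <<'E'
from h import *
s=arm.get_state(); print({k:np.round(s[k],4) for k in ['t','q','eef_pos','ee_rot','force','width']})
p,d,K,T=grab('wrist','w1');p,d,K,T=grab('scene','s1')
cv2.imwrite('pics/s1c.png',cv2.resize(p[100:260,180:400,::-1],None,fx=3.5,fy=3.5))
E
```

```text
{'t': np.float64(5.8), 'q': array([ 5.4990e-01,  2.7790e-01, -6.3240e-01, -1.0000e-04, -6.6310e-01,
       -2.2431e+00]), 'eef_pos': array([0.483 , 0.0711, 0.2113]), 'ee_rot': array([-3.1401e+00, -2.0000e-03,  3.0190e+00]), 'force': array([-0.4656,  0.3691,  0.5848]), 'width': np.float64(0.0004)}
```

View pics/s1c.png

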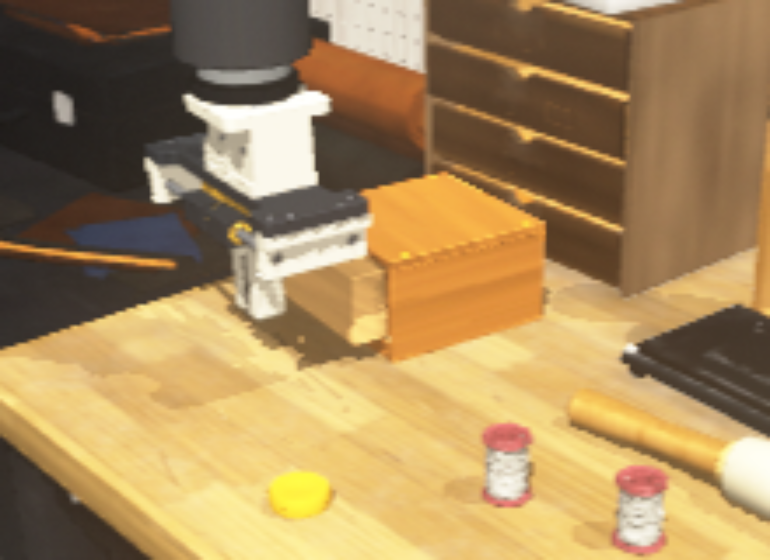

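View pics/w1.png

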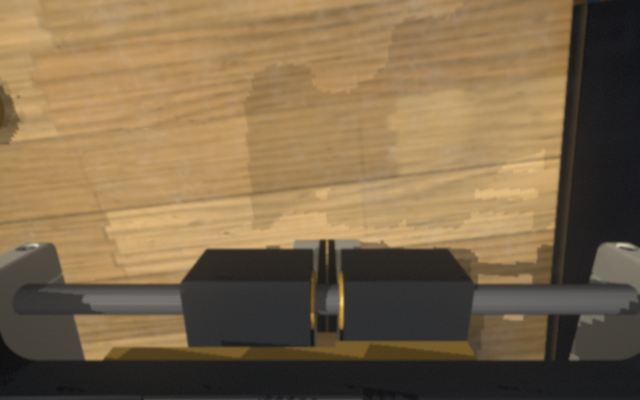

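carry_out([
  [[0, 0, 0, -0.2, 0, 0, -1], [0, 0, 0, -0.2, 0, 0, -1], [0, 0, 0, -0.2, 0, 0, -1], [0, 0, 0, -0.2, 0, 0, -1], [0, 0, 0, -0.2, 0, 0, -1], [0, 0, 0, -0.08, 0, 0, -1], [0, 0, 0, -0.08, 0, 0, -1], [0, 0, 0, -0.04, 0, 0, -1], [0, 0, 0, 0, 0, 0, -1]],
])

```text
t: 7.02
eef_pos: [0.5131, 0.068, 0.2121]
ee_rot: [-3.142, -0.0, 3.019]
force: [1.3, -0.2, 0.1]
width: 0.0003
```

carry_out([
  [[0, 0, 0, -0.04, 0, 0, -1], [0, 0, 0, -0.04, 0, 0, -1]],
])

```text
t: 7.28
eef_pos: [0.5151, 0.0678, 0.2122]
ee_rot: [3.142, 0.0, 3.02]
force: [0.1, -0.5, -0.5]
width: 0.0005
```

carry_out([
  [[0, 0, 0, -0.04, 0, 0, -1], [0, 0, 0, -0.04, 0, 0, -1]],
])

```text
t: 7.52
eef_pos: [0.517, 0.0676, 0.2121]
ee_rot: [-3.142, -0.001, 3.019]
force: [-3.1, 1.8, 1.5]
width: 0.0002
```

carry_out([
  [[0, 0, 0, -0.04, 0, 0, -1], [0, 0, 0, -0.04, 0, 0, -1]],
])

```text
t: 7.78
eef_pos: [0.5188, 0.0673, 0.212]
ee_rot: [-3.141, -0.001, 3.019]
force: [-2.5, 2.0, 1.2]
width: 0.0005
```

carry_out([
  [[0, 0, 0, -0.04, 0, 0, -1], [0, 0, 0, -0.04, 0, 0, -1]],
])

```text
t: 8.02
eef_pos: [0.521, 0.067, 0.212]
ee_rot: [-3.141, -0.0, 3.019]
force: [-3.6, 1.1, 2.1]
width: 0.0002
```

carry_out([
  [[0, 0, 0, -0.04, 0, 0, -1], [0, 0, 0, -0.02, 0, 0, -1]],
])

```text
t: 8.28
eef_pos: [0.5225, 0.0668, 0.212]
ee_rot: [-3.141, -0.0, 3.019]
force: [-4.0, 0.8, 0.7]
width: 0.0005
```

carry_out([
  [[0, 0, 0, -0.04, 0, 0, -1]],
])

```text
t: 8.4
eef_pos: [0.5235, 0.0667, 0.212]
ee_rot: [-3.141, -0.0, 3.019]
force: [-3.8, -0.1, 0.4]
width: 0.0002
```

carry_out([
  [[0, 0, 0, -0.04, 0, 0, -1]],
])

```text
t: 8.52
eef_pos: [0.5245, 0.0666, 0.2121]
ee_rot: [-3.141, -0.0, 3.019]
force: [-3.4, 0.5, 1.5]
width: 0.0004
```

carry_out([
  [[0, 0, 0, -0.04, 0, 0, -1]],
])

```text
t: 8.65
eef_pos: [0.5254, 0.0664, 0.2121]
ee_rot: [-3.141, -0.0, 3.019]
force: [-4.4, 0.5, 1.4]
width: 0.0003
```

carry_out([
  [[0, 0, 0, -0.04, 0, 0, -1]],
])

```text
t: 8.78
eef_pos: [0.5264, 0.0663, 0.2121]
ee_rot: [-3.141, -0.0, 3.019]
force: [-4.4, 0.5, -0.4]
width: 0.0004
```

carry_out([
  [[0, 0, 0, -0.04, 0, 0, -1]],
])

```text
t: 8.9
eef_pos: [0.5275, 0.0662, 0.2121]
ee_rot: [-3.141, -0.0, 3.019]
force: [-4.7, -0.0, 0.6]
width: 0.0004
```

carry_out([
  [[0, 0, 0, -0.04, 0, 0, -1]],
])

```text
t: 9.02
eef_pos: [0.5285, 0.0661, 0.2121]
ee_rot: [-3.141, -0.0, 3.019]
force: [-4.9, -0.6, 0.4]
width: 0.0004
```

carry_out([
  [[0, 0, 0, -0.04, 0, 0, -1]],
])

```text
t: 9.15
eef_pos: [0.5295, 0.0659, 0.2121]
ee_rot: [-3.141, -0.0, 3.019]
force: [-5.1, -0.8, 0.1]
width: 0.0005
```

carry_out([
  [[0, 0, 0, -0.04, 0, 0, -1]],
])

```text
t: 9.28
eef_pos: [0.5303, 0.0658, 0.212]
ee_rot: [-3.141, -0.001, 3.019]
force: [-7.5, 1.8, 1.9]
width: 0.0003
```

carry_out([
  [[0, 0, 0, 0, 0, 0, -1]],
])

```text
t: 9.4
eef_pos: [0.5303, 0.0658, 0.212]
ee_rot: [-3.141, -0.001, 3.019]
force: [-6.2, 1.0, 1.5]
width: 0.0003
```

carry_out([
  [[0, 0, 0, -0.02, 0, 0, -1], [0, 0, 0, 0, 0, 0, -1]],
])

```text
t: 9.65
eef_pos: [0.5306, 0.0658, 0.212]
ee_rot: [-3.141, -0.001, 3.019]
force: [-6.9, 1.0, 1.9]
width: 0.0008
```

carry_out([
  [[0, 0, 0, 0.3, 0, 0, -1], [0, 0, 0, 0.4, 0, 0, -1], [0, 0, 0, 0.5, 0, 0, -1], [0, 0, 0, 0.5, 0, 0, -1], [0, 0, 0, 0.5, 0, 0, -1], [0, 0, 0, 0.5, 0, 0, -1], [0, 0, 0, 0.5, 0, 0, -1], [0, 0, 0, 0.4, 0, 0, -1], [0, 0, 0, 0, 0, 0, -1]],
])

```text
t: 10.78
eef_pos: [0.4411, 0.0769, 0.2123]
ee_rot: [3.142, 0.0, 3.02]
force: [0.6, 0.3, -0.2]
width: 0.0005
```

```bash
python3 - <<'E'
from h import *
p,d,K,T=grab('scene','s2')
cv2.imwrite('pics/s2c.png',cv2.resize(p[100:260,180:400,::-1],None,fx=3.5,fy=3.5))
s=arm.get_state(); print(s['eef_pos'],s['force'],s['t'])
E
```

```text
[0.44163642 0.07702149 0.21235585] [ 0.0703139  -0.25358564  0.0481883 ] 10.825
```

View pics/s2c.png

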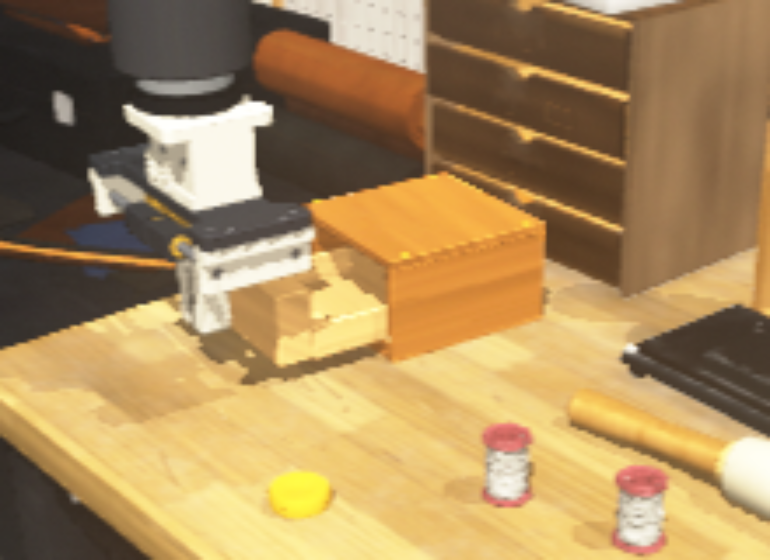

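The drawer is fully out, with its front now at about (265,310) in the crop. Next I go over the spool.

carry_out([
  [[0, 0, 0, 0, 0, -0.95, -1], [0, 0, 0, 0, 0, -0.95, -1], [0, 0, 0, 0, 0, -0.95, -1], [0, 0, 0, 0, 0, -0.95, -1], [0, 0, 0, 0, 0, -0.95, -1], [0, 0, 0, -0.32, -0.978, 0, 0.4], [0, 0, 0, -0.32, -0.978, 0, 0.4], [0, 0, 0, -0.32, -0.978, 0, 0.4], [0, 0, 0, -0.32, -0.978, 0, 0.4], [0, 0, 0, -0.32, -0.978, 0, 0.4], [0, 0, 0, -0.32, -0.978, 0, 0.4], [0, 0, 0, -0.32, -0.978, 0, 0.4], [0, 0, 0, -0.32, -0.978, 0, 0.4], [0, 0, 0, -0.32, -0.978, 0, 0.4], [0, 0, 0, -0.32, -0.978, 0, 0.4], [0, 0, 0, -0.32, -0.978, 0, 0.4], [0, 0, 0, -0.32, -0.978, 0, 0.4], [0, 0, 0, -0.32, -0.978, 0, 0.4], [0, 0, 0, -0.32, -0.978, 0, 0.4], [0, 0, 0, 0, 0, 0, 0.4]],
])

```text
t: 13.32
eef_pos: [0.5115, -0.2782, 0.3303]
ee_rot: [-3.141, -0.001, 3.017]
force: [0.1, 0.9, -1.1]
width: 0.0615
```

```bash
python3 - <<'E'
from h import *
s=arm.get_state(); print({k:np.round(s[k],4) for k in ['t','eef_pos','ee_rot','force','width']})
p,d,K,T=grab('wrist','w3'); C=cloud(d,K,T)
m=(C[...,2]>0.036)&(C[...,2]<0.05)&(d>0.1)&(C[...,0]<.56)
n,l,st,c=cv2.connectedComponentsWithStats(m.astype(np.uint8))
for i in range(1,n):
    if st[i,4]>60:
        Q=C[l==i]; print(st[i],Q.min(0).round(4),Q.max(0).round(4),((Q.min(0)+Q.max(0))/2).round(4))
p,d,K,T=grab('top','t3'); C=cloud(d,K,T)
yaw=np.radians(-7);c,sn=np.cos(yaw),np.sin(yaw);o=np.array([.6177,.0569])
q=C[...,:2]-o;u=q@[c,sn];v=q@[-sn,c];z=C[...,2]
k=(abs(v)<.05)&(u<-.07)&(u>-.2)&(z>.06)&(z<.078); print('front top u',np.percentile(u[k],[1,99]),k.sum())
cv2.imwrite('pics/t3c.png',cv2.resize(p[120:320,180:440,::-1],None,fx=3,fy=3,interpolation=cv2.INTER_CUBIC))
E
```

```text
{'t': np.float64(13.325), 'eef_pos': array([ 0.5115, -0.2782,  0.3303]), 'ee_rot': array([-3.1414e+00, -6.0000e-04,  3.0174e+00]), 'force': array([ 0.0674,  0.9423, -1.0613]), 'width': np.float64(0.0615)}
[ 415  131   40   39 1071] [ 0.4707 -0.2037  0.0364] [ 0.5013 -0.1732  0.0443] [ 0.486  -0.1885  0.0403]
[310 175  37  35 947] [ 0.4948 -0.2923  0.0365] [ 0.5252 -0.2617  0.0445] [ 0.51   -0.277   0.0405]Traceback (most recent call last):
  File "<stdin>", line 12, in <module>
    return _quantile_unchecked(
        a, q, axis, out, overwrite_input, method, keepdims, weights)
    return _ureduce(a,
                    func=_quantile_ureduce_func,
    ...<5 lines>...
                    overwrite_input=overwrite_input,
                    method=method)
    r = func(a, **kwargs)
    result = _quantile(arr,
                       quantiles=q,
    ...<2 lines>...
                       out=out,
                       weights=wgt)
    slices_having_nans = np.isnan(arr[-1, ...])
                                  ~~~^^^^^^^^^
IndexError: index -1 is out of bounds for axis 0 with size 0
```

View pics/w3.png

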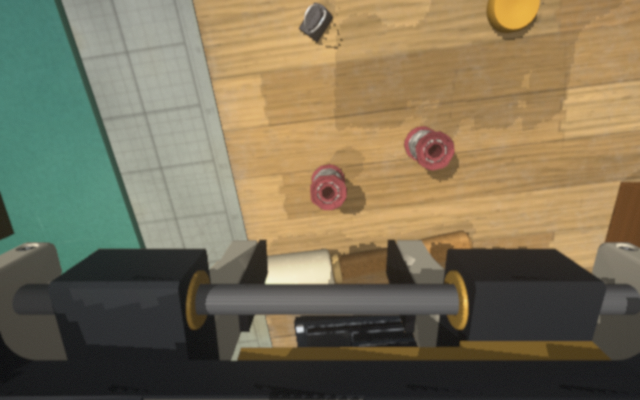

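carry_out([
  [[0, 0, 0, 0, 0.04, 0.95, 0.4], [0, 0, 0, 0, 0, 0.95, 0.4], [0, 0, 0, 0, 0, 0.95, 0.4], [0, 0, 0, 0, 0, 0.95, 0.4], [0, 0, 0, 0, 0, 0.95, 0.4], [0, 0, 0, 0, 0, 0.7, 0.4], [0, 0, 0, 0, 0, 0.5, 0.4], [0, 0, 0, 0, 0, 0, 0.4], [0, 0, 0, 0, 0, 0, -1], [0, 0, 0, 0, 0, 0, -1], [0, 0, 0, 0, 0, 0, -1], [0, 0, 0, 0, 0, 0, -1], [0, 0, 0, 0, 0, 0, -1]],
], squeeze=8)

```text
t: 15.05
eef_pos: [0.5114, -0.2757, 0.1825]
ee_rot: [-3.141, 0.001, 3.019]
force: [-0.1, -0.2, 1.8]
width: 0.0283
```

```bash
python3 - <<'E'
from h import *
s=arm.get_state(); print({k:np.round(s[k],4) for k in ['t','eef_pos','ee_rot','force','width']})
p,d,K,T=grab('scene','s4')
cv2.imwrite('pics/s4c.png',cv2.resize(p[120:280,240:460,::-1],None,fx=3.5,fy=3.5))
E
```

```text
{'t': np.float64(15.05), 'eef_pos': array([ 0.5114, -0.2757,  0.1825]), 'ee_rot': array([-3.1415e+00,  5.0000e-04,  3.0195e+00]), 'force': array([-0.1301, -0.1837,  1.7621]), 'width': np.float64(0.0283)}
```

View pics/s4c.png

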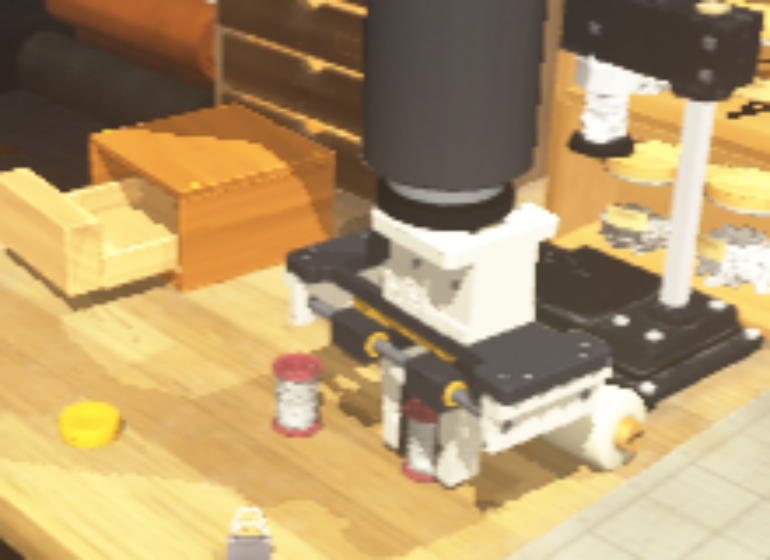

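Spool gripped at 28 mm opening. I'll lift it and carry it over the drawer.

carry_out([
  [[0, 0, 0, 0, 0, -0.4, -1], [0, 0, 0, 0, 0, -1, -1], [0, 0, 0, 0, 0, -1, -1], [0, 0, 0, 0, 0, -1, -1], [0, 0, 0, 0, 0, -1, -1], [0, 0, 0, 0.08, 0.98, -0.4, -1], [0, 0, 0, 0.08, 0.98, 0, -1], [0, 0, 0, 0.08, 0.98, 0, -1], [0, 0, 0, 0.08, 0.98, 0, -1], [0, 0, 0, 0.08, 0.98, 0, -1], [0, 0, 0, 0.08, 0.98, 0, -1], [0, 0, 0, 0.08, 0.98, 0, -1], [0, 0, 0, 0.08, 0.98, 0, -1], [0, 0, 0, 0.08, 0.98, 0, -1], [0, 0, 0, 0.08, 0.98, 0, -1], [0, 0, 0, 0.08, 0.98, 0, -1], [0, 0, 0, 0.08, 0.98, 0, -1], [0, 0, 0, 0.08, 0.98, 0, -1], [0, 0, 0, 0.08, 0.97, 0, -1], [0, 0, 0, 0, 0, 0, -1]],
])

```text
t: 17.6
eef_pos: [0.5253, 0.0692, 0.3027]
ee_rot: [3.141, 0.0, 3.021]
force: [0.4, 0.4, -0.4]
width: 0.0285
```

```bash
python3 - <<'E'
from h import *
s=arm.get_state(); print({k:np.round(s[k],4) for k in ['t','eef_pos','ee_rot','force','width']})
p,d,K,T=grab('scene','s5')
cv2.imwrite('pics/s5c.png',cv2.resize(p[100:260,180:400,::-1],None,fx=3.5,fy=3.5))
p,d,K,T=grab('wrist','w5'); C=cloud(d,K,T)
yaw=np.radians(-7);c,sn=np.cos(yaw),np.sin(yaw);o=np.array([.6177,.0569])
q=C[...,:2]-o;u=q@[c,sn];v=q@[-sn,c];z=C[...,2]
k=(abs(v)<.07)&(u<-.07)&(u>-.2)&(z>.06)&(z<.078)&(d>0.1); print(k.sum()); 
if k.sum(): print('front top u',np.percentile(u[k],[1,99]),np.percentile(v[k],[1,99]))
E
```

```text
{'t': np.float64(17.6), 'eef_pos': array([0.5253, 0.0692, 0.3027]), 'ee_rot': array([3.1412e+00, 4.0000e-04, 3.0213e+00]), 'force': array([ 0.4365,  0.3735, -0.4391]), 'width': np.float64(0.0285)}
8268
front top u [-0.15031231 -0.12281238] [-0.05676588  0.05713107]
```

View pics/s5c.png

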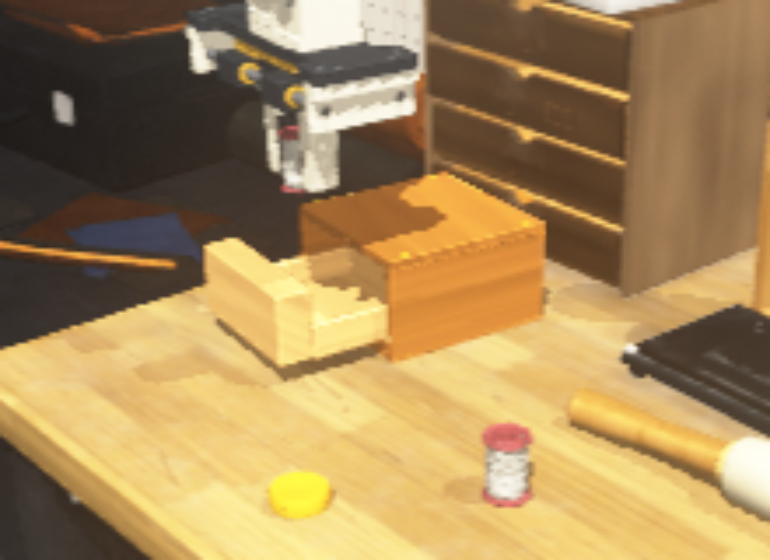

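View pics/w5.png

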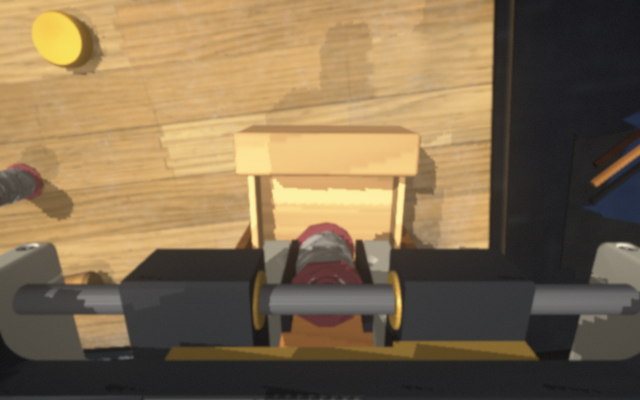

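The spool hangs upright over the middle of the opening, and the drawer front reads 60 mm out. Lowering.

carry_out([
  [[0, 0, 0, 0, 0, 0.7, -1], [0, 0, 0, 0, 0, 0.7, -1], [0, 0, 0, 0, 0, 0.7, -1], [0, 0, 0, 0, 0, 0.7, -1], [0, 0, 0, 0, 0, 0.6, -1], [0, 0, 0, 0, 0, 0.4, -1], [0, 0, 0, 0, 0, 0, -1], [0, 0, 0, 0, 0, 0, -1]],
])

```text
t: 18.7
eef_pos: [0.5255, 0.0681, 0.2076]
ee_rot: [3.141, 0.001, 3.02]
force: [-0.1, 0.9, 0.2]
width: 0.0289
```

carry_out([
  [[0, 0, 0, 0, 0, 0.06, -1], [0, 0, 0, 0, 0, 0, -1]],
])

```text
t: 18.95
eef_pos: [0.5253, 0.0681, 0.2059]
ee_rot: [3.141, 0.0, 3.02]
force: [-0.8, 0.5, -0.6]
width: 0.0287
```

carry_out([
  [[0, 0, 0, 0, 0, 0.04, -1], [0, 0, 0, 0, 0, 0, -1]],
])

```text
t: 19.2
eef_pos: [0.5252, 0.068, 0.2046]
ee_rot: [-3.142, -0.0, 3.019]
force: [0.4, 1.0, -0.3]
width: 0.0287
```

carry_out([
  [[0, 0, 0, 0, 0, 0.04, -1], [0, 0, 0, 0, 0, 0, -1]],
])

```text
t: 19.45
eef_pos: [0.5252, 0.068, 0.2036]
ee_rot: [-3.142, -0.0, 3.019]
force: [0.4, -0.2, 0.4]
width: 0.0286
```

carry_out([
  [[0, 0, 0, 0, 0, 0.03, -1], [0, 0, 0, 0, 0, 0, -1]],
])

```text
t: 19.7
eef_pos: [0.5252, 0.068, 0.2029]
ee_rot: [-3.142, -0.0, 3.02]
force: [-0.2, -0.5, 0.1]
width: 0.0286
```

carry_out([
  [[0, 0, 0, 0, 0, 0.03, -1], [0, 0, 0, 0, 0, 0, -1]],
])

```text
t: 19.95
eef_pos: [0.5253, 0.068, 0.2024]
ee_rot: [-3.142, 0.0, 3.02]
force: [-1.0, -0.7, 2.3]
width: 0.0286
```

Touched down (2.3 N, at the expected height). Opening.

carry_out([
  [[0, 0, 0, 0, 0, 0, -0.2], [0, 0, 0, 0, 0, 0, 0.0], [0, 0, 0, 0, 0, 0, 0.1], [0, 0, 0, 0, 0, 0, 0.1], [0, 0, 0, 0, 0, 0, 0.1]],
])

```text
t: 20.58
eef_pos: [0.5252, 0.068, 0.2021]
ee_rot: [-3.142, -0.0, 3.019]
force: [-0.2, -0.6, 0.3]
width: 0.0483
```

```bash
python3 - <<'E'
from h import *
p,d,K,T=grab('wrist','w6')
p,d,K,T=grab('scene','s6')
cv2.imwrite('pics/s6c.png',cv2.resize(p[100:260,180:400,::-1],None,fx=3.5,fy=3.5))
E
```

```text
(no output)
```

View pics/w6.png

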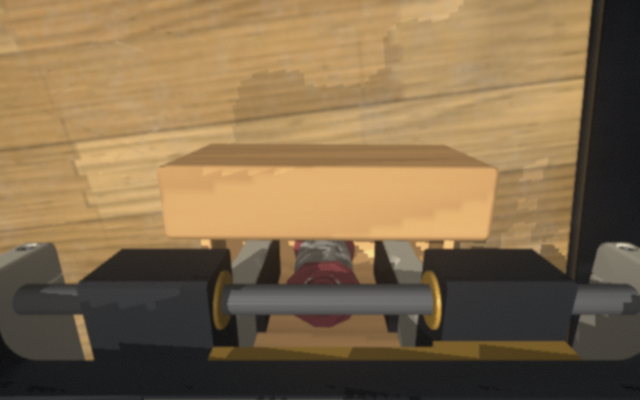

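View pics/s6c.png

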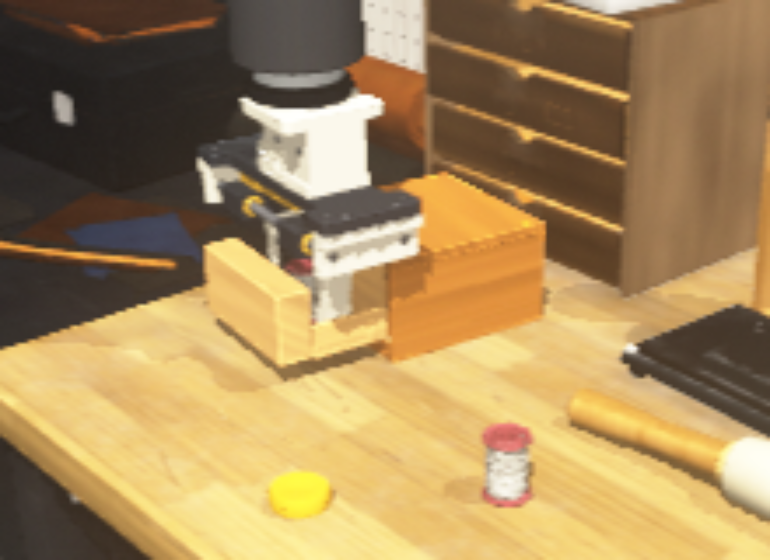

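carry_out([
  [[0, 0, 0, 0, 0, -0.5, 0.1], [0, 0, 0, 0, 0, -0.8, 0.1], [0, 0, 0, 0, 0, -1, 0.1], [0, 0, 0, 0, 0, -1, 0.1], [0, 0, 0, 0, 0, -1, 0.1], [0, 0, 0, 0, 0, -0.5, 0.1], [0, 0, 0, 0.8, 0, 0, -1], [0, 0, 0, 0.8, 0, 0, -1], [0, 0, 0, 0.8, 0, 0, -1], [0, 0, 0, 0.8, 0, 0, -1], [0, 0, 0, 0.8, 0, 0, -1], [0, 0, 0, 0, 0, 0, -1]],
])

```text
t: 22.18
eef_pos: [0.4247, 0.0802, 0.3224]
ee_rot: [3.141, 0.0, 3.021]
force: [0.2, -0.5, 0.7]
width: 0.0007
```

```bash
python3 - <<'E'
from h import *
s=arm.get_state(); print({k:np.round(s[k],4) for k in ['t','eef_pos','ee_rot','force','width']})
p,d,K,T=grab('scene','s7')
cv2.imwrite('pics/s7c.png',cv2.resize(p[100:260,180:400,::-1],None,fx=3.5,fy=3.5))
C=cloud(d,K,T); print([ (e['point'],C[tuple(np.int_(e['point']))].round(3)) for e in arm.spot_in('scene','spool')])
E
```

```text
{'t': np.float64(22.175), 'eef_pos': array([0.4247, 0.0802, 0.3224]), 'ee_rot': array([3.1411e+00, 2.0000e-04, 3.0206e+00]), 'force': array([ 0.1768, -0.4621,  0.7384]), 'width': np.float64(0.0007)}
[([231.3, 321.7], array([ 0.474, -0.19 ,  0.03 ])), ([179.2, 265.8], array([0.512, 0.063, 0.055]))]
```

View pics/s7c.png

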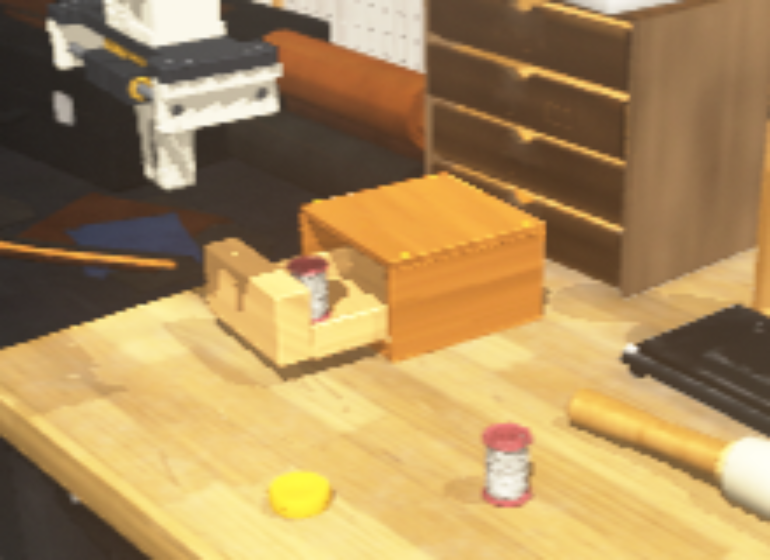

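The spool stands upright in the drawer, at crop (313,290). Next I push the drawer in slowly.

carry_out([
  [[0, 0, 0, 0, 0, 0.9, -1], [0, 0, 0, 0, 0, 0.9, -1], [0, 0, 0, 0, 0, 0.9, -1], [0, 0, 0, 0, 0, 0.9, -1], [0, 0, 0, 0, 0, 0.8, -1], [0, 0, 0, -0.3, 0, 0, -1], [0, 0, 0, -0.3, 0, 0, -1], [0, 0, 0, -0.3, 0, 0, -1], [0, 0, 0, -0.1, 0, 0, -1], [0, 0, 0, -0.04, 0, 0, -1], [0, 0, 0, -0.04, 0, 0, -1], [0, 0, 0, -0.04, 0, 0, -1], [0, 0, 0, -0.04, 0, 0, -1]],
])

```text
t: 23.9
eef_pos: [0.4547, 0.0767, 0.2122]
ee_rot: [3.142, -0.0, 3.02]
force: [0.0, 0.1, -0.0]
width: 0.0004
```

carry_out([
  [[0, 0, 0, -0.04, 0, 0, -1], [0, 0, 0, -0.04, 0, 0, -1], [0, 0, 0, -0.04, 0, 0, -1], [0, 0, 0, -0.04, 0, 0, -1]],
])

```text
t: 24.4
eef_pos: [0.4585, 0.0761, 0.2121]
ee_rot: [-3.141, -0.001, 3.019]
force: [-2.2, 1.4, 1.6]
width: 0.0004
```

carry_out([
  [[0, 0, 0, -0.04, 0, 0, -1], [0, 0, 0, -0.04, 0, 0, -1], [0, 0, 0, -0.04, 0, 0, -1], [0, 0, 0, -0.04, 0, 0, -1]],
])

```text
t: 24.9
eef_pos: [0.4627, 0.0756, 0.2121]
ee_rot: [-3.141, -0.0, 3.019]
force: [-2.6, -0.3, 1.0]
width: 0.0007
```

carry_out([
  [[0, 0, 0, -0.06, 0, 0, -1], [0, 0, 0, -0.06, 0, 0, -1], [0, 0, 0, -0.06, 0, 0, -1], [0, 0, 0, -0.06, 0, 0, -1], [0, 0, 0, -0.06, 0, 0, -1], [0, 0, 0, -0.06, 0, 0, -1], [0, 0, 0, -0.06, 0, 0, -1], [0, 0, 0, -0.06, 0, 0, -1], [0, 0, 0, -0.06, 0, 0, -1], [0, 0, 0, -0.06, 0, 0, -1]],
])

```text
t: 26.15
eef_pos: [0.4776, 0.0738, 0.2121]
ee_rot: [-3.141, -0.0, 3.019]
force: [-3.0, -0.7, 0.2]
width: 0.0005
```

carry_out([
  [[0, 0, 0, -0.06, 0, 0, -1], [0, 0, 0, -0.06, 0, 0, -1], [0, 0, 0, -0.06, 0, 0, -1], [0, 0, 0, -0.06, 0, 0, -1], [0, 0, 0, -0.06, 0, 0, -1], [0, 0, 0, -0.06, 0, 0, -1], [0, 0, 0, -0.06, 0, 0, -1], [0, 0, 0, -0.06, 0, 0, -1], [0, 0, 0, -0.06, 0, 0, -1], [0, 0, 0, -0.06, 0, 0, -1]],
])

```text
t: 27.4
eef_pos: [0.4926, 0.072, 0.2121]
ee_rot: [-3.142, -0.0, 3.019]
force: [-3.9, -2.2, -0.8]
width: 0.0008
```

carry_out([
  [[0, 0, 0, -0.06, 0, 0, -1], [0, 0, 0, -0.06, 0, 0, -1], [0, 0, 0, -0.06, 0, 0, -1], [0, 0, 0, -0.06, 0, 0, -1], [0, 0, 0, -0.06, 0, 0, -1], [0, 0, 0, -0.06, 0, 0, -1], [0, 0, 0, -0.06, 0, 0, -1], [0, 0, 0, -0.06, 0, 0, -1], [0, 0, 0, -0.06, 0, 0, -1], [0, 0, 0, -0.06, 0, 0, -1], [0, 0, 0, -0.06, 0, 0, -1], [0, 0, 0, -0.06, 0, 0, -1]],
])

```text
t: 28.9
eef_pos: [0.5104, 0.0699, 0.2122]
ee_rot: [-3.142, -0.0, 3.019]
force: [-4.6, -2.2, -0.2]
width: 0.0004
```

carry_out([
  [[0, 0, 0, -0.05, 0, 0, -1], [0, 0, 0, -0.04, 0, 0, -1], [0, 0, 0, -0.04, 0, 0, -1], [0, 0, 0, -0.04, 0, 0, -1], [0, 0, 0, -0.04, 0, 0, -1]],
])

```text
t: 29.52
eef_pos: [0.5156, 0.0692, 0.2122]
ee_rot: [3.142, -0.0, 3.019]
force: [-4.6, -2.3, -0.6]
width: 0.0002
```

carry_out([
  [[0, 0, 0, -0.04, 0, 0, -1], [0, 0, 0, -0.04, 0, 0, -1], [0, 0, 0, -0.04, 0, 0, -1], [0, 0, 0, -0.04, 0, 0, -1], [0, 0, 0, -0.04, 0, 0, -1]],
])

```text
t: 30.15
eef_pos: [0.5206, 0.0686, 0.2122]
ee_rot: [-3.142, 0.0, 3.019]
force: [-3.8, -2.8, 0.1]
width: 0.0004
```

carry_out([
  [[0, 0, 0, -0.04, 0, 0, -1]],
])

```text
t: 30.28
eef_pos: [0.5216, 0.0685, 0.2121]
ee_rot: [-3.142, -0.0, 3.019]
force: [-3.6, -2.1, 0.4]
width: 0.0006
```

carry_out([
  [[0, 0, 0, -0.04, 0, 0, -1]],
])

```text
t: 30.4
eef_pos: [0.5226, 0.0683, 0.2122]
ee_rot: [-3.142, -0.0, 3.019]
force: [-5.0, -2.1, 0.0]
width: 0.0004
```

carry_out([
  [[0, 0, 0, -0.04, 0, 0, -1]],
])

```text
t: 30.52
eef_pos: [0.5236, 0.0682, 0.2121]
ee_rot: [-3.142, -0.0, 3.019]
force: [-3.8, -2.6, 0.1]
width: 0.0005
```

carry_out([
  [[0, 0, 0, -0.04, 0, 0, -1]],
])

```text
t: 30.65
eef_pos: [0.5245, 0.0681, 0.2121]
ee_rot: [-3.141, -0.0, 3.019]
force: [-5.5, -3.1, 0.5]
width: 0.0004
```

carry_out([
  [[0, 0, 0, -0.03, 0, 0, -1]],
])

```text
t: 30.78
eef_pos: [0.5252, 0.068, 0.2122]
ee_rot: [-3.141, -0.0, 3.019]
force: [-5.9, -2.1, 0.1]
width: 0.0005
```

carry_out([
  [[0, 0, 0, -0.03, 0, 0, -1]],
])

```text
t: 30.9
eef_pos: [0.526, 0.0679, 0.2122]
ee_rot: [-3.142, -0.0, 3.019]
force: [-4.0, -2.5, 0.6]
width: 0.0005
```

carry_out([
  [[0, 0, 0, -0.03, 0, 0, -1]],
])

```text
t: 31.02
eef_pos: [0.5267, 0.0678, 0.2121]
ee_rot: [-3.141, -0.0, 3.019]
force: [-5.2, -2.7, 1.4]
width: 0.0004
```

carry_out([
  [[0, 0, 0, -0.03, 0, 0, -1]],
])

```text
t: 31.15
eef_pos: [0.5274, 0.0677, 0.2121]
ee_rot: [-3.141, -0.0, 3.019]
force: [-3.8, -2.3, 0.4]
width: 0.0001
```

carry_out([
  [[0, 0, 0, -0.04, 0, 0, -1]],
])

```text
t: 31.28
eef_pos: [0.5284, 0.0676, 0.2122]
ee_rot: [-3.142, -0.0, 3.019]
force: [-4.1, -2.7, 0.2]
width: 0.0003
```

carry_out([
  [[0, 0, 0, -0.04, 0, 0, -1]],
])

```text
t: 31.4
eef_pos: [0.5294, 0.0675, 0.2121]
ee_rot: [-3.141, -0.0, 3.019]
force: [-5.2, -2.8, 1.2]
width: 0.0007
```

carry_out([
  [[0, 0, 0, -0.04, 0, 0, -1]],
])

```text
t: 31.52
eef_pos: [0.5301, 0.0674, 0.2121]
ee_rot: [-3.141, -0.001, 3.019]
force: [-8.0, -0.2, 3.9]
width: 0.0004
```

carry_out([
  [[0, 0, 0, 0, 0, 0, -1]],
])

```text
t: 31.65
eef_pos: [0.5301, 0.0674, 0.2122]
ee_rot: [-3.141, -0.001, 3.019]
force: [-7.9, -1.3, 2.6]
width: 0.0005
```

7.9 N held steadily, so the latch has switched. Backing off slowly.

carry_out([
  [[0, 0, 0, 0.05, 0, 0, -1], [0, 0, 0, 0.06, 0, 0, -1], [0, 0, 0, 0.06, 0, 0, -1], [0, 0, 0, 0.06, 0, 0, -1], [0, 0, 0, 0.06, 0, 0, -1], [0, 0, 0, 0.06, 0, 0, -1], [0, 0, 0, 0.06, 0, 0, -1], [0, 0, 0, 0.06, 0, 0, -1], [0, 0, 0, 0.06, 0, 0, -1], [0, 0, 0, 0.06, 0, 0, -1], [0, 0, 0, 0.06, 0, 0, -1], [0, 0, 0, 0.1, 0, 0, -1], [0, 0, 0, 0.3, 0, 0, -1], [0, 0, 0, 0.6, 0, 0, -1], [0, 0, 0, 0.8, 0, 0, -1], [0, 0, 0, 0.8, 0, 0, -1], [0, 0, 0, 0.6, 0, 0, -1], [0, 0, 0, 0, 0, 0, -1]],
])

```text
t: 33.9
eef_pos: [0.4339, 0.0791, 0.2124]
ee_rot: [3.141, 0.0, 3.021]
force: [0.5, -0.2, -0.3]
width: 0.0005
```

```bash
python3 - <<'E'
from h import *
s=arm.get_state(); print({k:np.round(s[k],4) for k in ['t','eef_pos','force']})
p,d,K,T=grab('scene','s8')
cv2.imwrite('pics/s8c.png',cv2.resize(p[100:260,180:400,::-1],None,fx=3.5,fy=3.5))
E
```

```text
{'t': np.float64(33.9), 'eef_pos': array([0.4339, 0.0791, 0.2124]), 'force': array([ 0.4661, -0.1688, -0.2761])}
```

View pics/s8c.png

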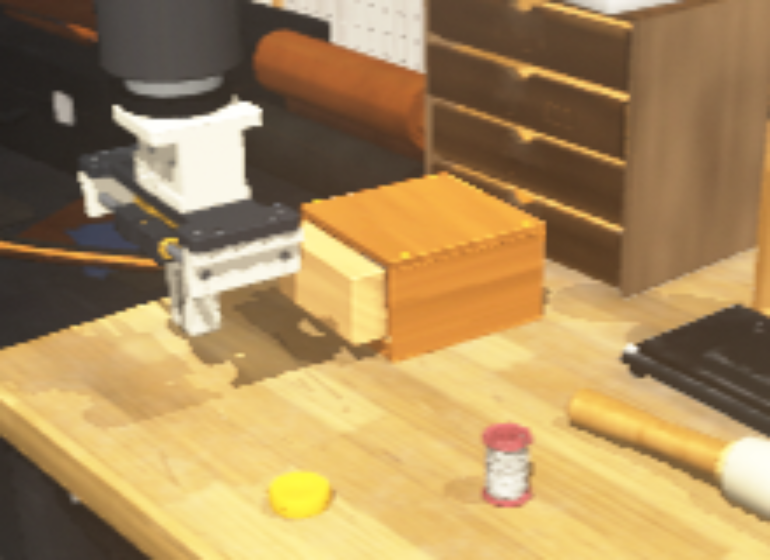

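carry_out([
  [[0, 0, 0, 0, 0, -0.9, -1], [0, 0, 0, 0, 0, -0.9, -1], [0, 0, 0, 0, 0, -0.9, -1], [0, 0, 0, 0, 0, -0.9, -1], [0, 0, 0, 0, 0, -0.9, -1], [0, 0, 0, 0, 0, -0.9, -1], [0, 0, 0, 0, 0, 0, -1], [0, 0, 0, 0, 0, 0, -1]],
])

```text
t: 34.95
eef_pos: [0.435, 0.079, 0.3468]
ee_rot: [-3.142, -0.0, 3.019]
force: [-0.3, -0.4, -0.7]
width: 0.0006
```

```bash
python3 - <<'E'
from h import *
for n in ['wrist','top','scene']:
    p,d,K,T=grab(n,n+'9'); C=cloud(d,K,T)
    yaw=np.radians(-7);c,sn=np.cos(yaw),np.sin(yaw);o=np.array([.6177,.0569])
    q=C[...,:2]-o;u=q@[c,sn];v=q@[-sn,c];z=C[...,2]
    k=(abs(v)<.05)&(u<-.066)&(u>-.2)&(z>.06)&(z<.075)&(d>0.1); print(n,k.sum()); 
    if k.sum(): print('front u',np.percentile(u[k],[1,99]))
    if n=='top':
        m=(C[...,2]>0.01)&(d>0)&(C[...,0]>0.3)&(C[...,0]<0.7)&(abs(C[...,1])<0.4)
        nn,l,s,c=cv2.connectedComponentsWithStats(m.astype(np.uint8))
        for i in range(1,nn):
            if s[i,4]>30: Q=C[l==i]; print(s[i],((Q.min(0)+Q.max(0))/2).round(3))
p,d,K,T=load('scene9'); cv2.imwrite('pics/s9c.png',cv2.resize(p[100:260,180:400,::-1],None,fx=3.5,fy=3.5))
p,d,K,T=load('top9'); cv2.imwrite('pics/t9c.png',cv2.resize(p[120:320,180:440,::-1],None,fx=3,fy=3,interpolation=cv2.INTER_CUBIC))
print(arm.get_state()['t'],arm.get_state()['force'])
E
```

```text
wrist 21
front u [-0.07628081 -0.06616471]
top 540
front u [-0.08803882 -0.06622326]
[393  73  13  10  66] [ 0.697 -0.244  0.293]
[370  87  71  18 850] [ 0.694 -0.262  0.217]
[ 325  124   96   26 2178] [ 0.675 -0.226  0.029]
[ 202  126   77   85 5476] [0.61  0.056 0.047]
[ 339  160   98   26 1396] [ 0.598 -0.253  0.031]
[    0   180   265   214 25888] [0.393 0.097 0.427]
[352 217  15  15 163] [ 0.488 -0.188  0.029]
[316 265  18  18 178] [ 0.387 -0.113  0.013]
[394 272  10   9  39] [ 0.378 -0.269  0.02 ]
scene 210
front u [-0.09158689 -0.0663774 ]
35.1 [-0.39039494 -0.0814996   0.25979561]
```

View pics/t9c.png

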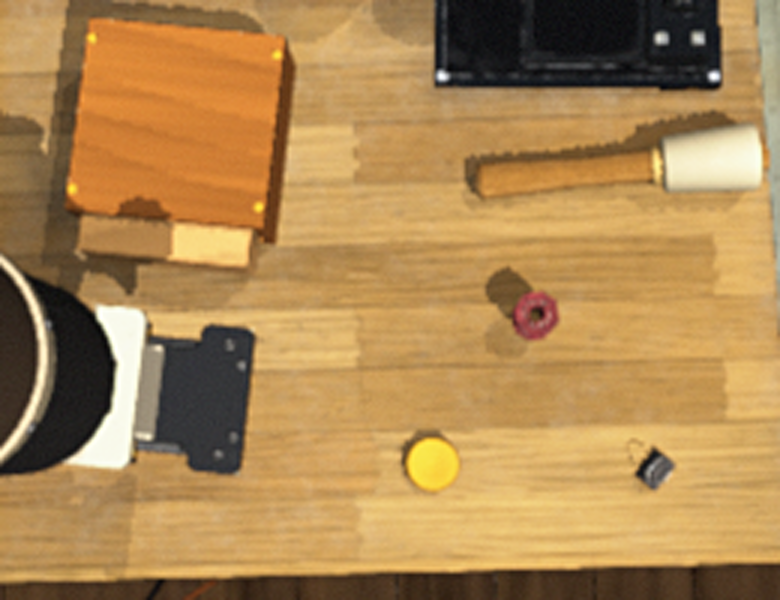

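View pics/s9c.png

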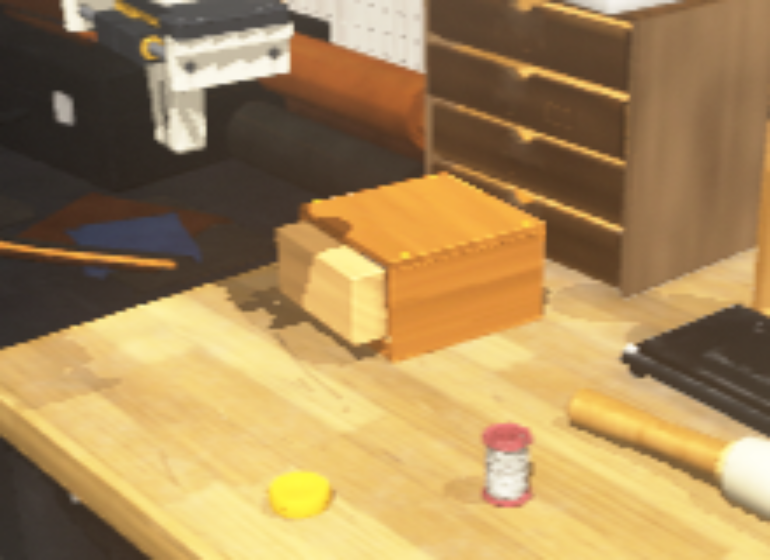

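```bash
python3 -c "
from station import arm
print(arm.job_done())"
```

```text
the job is handed in; nothing more can be done
None
```

The job is done and handed in, at about 35 s of the 72 s allowed. I pressed the drawer front in until the latch let go. Then I stood the rightmost bench spool (from about 0.511, -0.277) upright in the open drawer and pushed the drawer back in until it latched.

**Press force:** the highest force I read was about 7.7 N on the first push and about 9 N in total on the second. Both are under 12 N, though forces were only read at the end of each move.

**Drawer shut:** the drawer stays shut by itself. The top camera puts the front's face at x = -88.0 mm in the box frame, against -88.1 mm at the start.

**Bystanders:** the other spool, beeswax and clip read within 1 mm of where they were. The mallet looks unmoved in the top picture.

**Disagreements and unchecked:**
- The wrist and top cameras differed by about 2 to 3 mm in x, so I aimed between them.
- The grip closed to 28 mm, although the flanges are given as 32 mm. The spool still held and hung straight.
- With the drawer shut the spool cannot be seen. It stood upright in the last picture before the slow push, but I could not check it after that.

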